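# Index the circuit strip by one pitch

### The arm

A 6-joint arm with a two-finger parallel gripper is mounted at the origin on a cart in front of the work surface, level with it; the furniture and walls round the work are solid. World frame = base frame: x ahead of the robot, y to its left, z up, the work surface at z = 0. Lengths are in m, angles in rad, forces in N, time in s.
With the tool pointing down it reaches from about 0.325 to 0.85 m from the base axis. Payload 15.5 kg.
Tool frame: the origin (TCP) lies midway between the tips of the shut fingers; the grasp point (between the pads) lies 19 mm behind it (arm.grip_point_offset is the distance from the TCP to the grasp point, in m); z points along the fingers, y is the line along which they close (so a half turn about z gives the same grasp; the last joint's range is limited). The gripper opens to 91 mm and grips with 3 to 60 N. Pads are 32 mm wide; open, the fingers measure 118 mm over their backs; the gripper's body (76 mm by 178 mm) begins 60 mm behind the grasp point.
Start: joints at [1.196, 0.494, 1.345, -0, 1.302, -0.096], TCP at [0.173, 0.601, 0.214] pointing down, gripper open.
Joint ranges: [-2.91, 2.91], [-0.82, 2.16], [0.22, 2.67], [-1.22, 4.37], [0.12, 2.79], [-3.08, 3.08]. Speed limits (rad/s): [1.89, 1.89, 2.57, 3.01, 3.01, 3.01].

### API

Orientations are given as a 3x3 rotation matrix whose columns are the frame's x, y, z axes.
In Python, from rig import monitor, cams, order, arm gives the robot as it stands.
- The arm moves only by the tool arm_command, never from a script. Its argument "series" is a list of rows, each an object of numbers: "fingers": the closure, from 0 (fully open) to 1 (shut); "x", "y", "z": the shift along the world's x, y, z in mm; "ax", "ay", "az": the turn, a rotation vector about the world's x, y, z in degrees. A call has 1 to 5 rows; each row shifts and turns the commanded pose from where the row before left it; what a row does not reach is not made up. A row lasts 1/10 s, in which the tool goes at most 50 mm and 8.59 degrees, less where a joint would pass 70% of its speed; a pose out of reach is approached as far as the arm can. A call is refused whole if a number of a shift passes 50 or a number of a turn 8.59, either way. A call with a gripper value outside its range is refused whole. The fingers move at their own pace and stop on an object; "newtons" is the grip in N (left out, the last holds). Time passes only in rows, so rows that do not move let the fingers close. It gives the time, the measured TCP pose, the force and the opening at its end, in the units of the state.
- monitor.get_state(): the state, without advancing time (a new reading comes with each control period).
- cams.camera(name): name is "scene" or "top" or "wrist"; returns (picture, depth): 384x512x3 uint8, red, green, blue; 384x512 float32, m along the optical axis (not along the pixel's ray), 0 where there is no reading.
- cams.camera_params(name): a dict with "fx", "fy", "cx", "cy" (pixels), "k1" (the pictures are not rectified: a ray, as slopes to the right and down, at radius r is drawn at 1 + k1 r^2 times it, then the intrinsics apply), "R" (3x3) and "t" (3): a world point X has camera coordinates R X + t; the wrist camera has in their place "hand_eye" (4x4, takes a point from camera to tool coordinates, whose origin is the TCP and whose axes are the flange's). Camera axes: x right, y down, z forward; pixel columns grow to the right and rows downward; lengths in m; the calibration is good to about 2 mm. A picture is of the moment at which its call begins: read the wrist's pose just before it. camera_params takes no time and is no camera call.
- order.sign_off(): hands the job in, once; it reports no verdict.
Trained networks look in the newest picture that a camera, given by its name, has taken for a name from the list of things; names that differ only in an ending like _2 or _b are one class to them, and where a whole thing is asked for, a point or a joint stands for the part that bears it (a point fixed in the world has none). Each returns a list of dicts, best first, with "score" (0 to 1); they miss things now and then, are a little off and sometimes report something else, mostly with a low value. They report only what shows in the picture. A call takes as long as a camera call. They do not tell look-alikes from the thing itself.
- cams.look_for(name, camera): "at" ([column, row] in pixels, amid what is visible of it).
- cams.regions_of(name, camera): "region" (384x512 bool, what is visible of it) and "at" ([column, row] in pixels, amid what is visible of it).
- cams.spot_point(name, camera): "at" ([column, row] in pixels: a listed point, or the origin of a listed thing).
The state is a dict: "time_s": time; "joints": joint angles; "joint_vel": joint speeds; "effort": joint torques, N m; "ee_pos": TCP position; "tool_rot": TCP orientation; "wrist_force": force on the tool from outside, world axes, zero at the start; "moment": the same for the moment, N m; "finger_gap": finger opening in m.
Only numpy, scipy, OpenCV 4.12 (cv2) and the standard library are available. Lean on these libraries where they do the work, as an engineer would, in place of code of your own. Each camera call takes 0.05 s, during which the arm holds its last target. There are 200 camera calls.

### The job

Two identical hand-cranked strip indexers stand on the worktop, and a green circuit strip lies in the carriage tray of one of them. Bring that strip's next field under the lens: turn the flywheel of that indexer by its crank, counterclockwise seen from above, through exactly one full revolution, so that the crank stands over its pointer again, then let go. Do not run on into a second turn, leave the empty indexer's wheel as it is, and leave the strip lying in its tray.

Things in the scene. Friction and masses are not known exactly. Their poses are not given: they have to be found in the camera images.
- hub_1 (a point): Centre of the top face of the loaded indexer's flywheel, a flat steel spoked wheel 124 mm across on a vertical shaft, face 126 mm above the worktop; only the hub nut (10 mm) and the crank rise higher. z is up; x turns with the wheel and points to the crank: an upright round black knob, 21 mm thick, free to spin on its pin 50 mm from the shaft, from 2 to 52 mm above the face.
- wheel_1 (a joint): Turn of the loaded indexer's flywheel, rad, not wrapped: 0 with the crank over the fixed pointer at the front (starts within 0.08 of it), growing counterclockwise from above, 6.283 after one turn; stops at -0.5 and 7.4. Light friction (about 1.2 N at the crank); it stays where left. Each full turn moves the carriage tray with the strip 25 mm to the left as seen from the front.
- wheel_2 (a joint): The same for the flywheel of the empty indexer, 0 with its crank over its pointer; to be left alone.
- strip: Green circuit strip, 24 x 160 x 4 mm, long axis y, origin at the centre of its underside. It lies in the aluminium carriage tray, 10 mm deep with low rims all round, that runs across the front of the loaded indexer under its lens, 82 mm from the shaft on the pointer's side. The other indexer's tray is empty.
Mind the look-alikes: they are no part of the job. Leave any white look-alike of the strip alone.

How it is judged:
At the end, for the whole second after the job is handed in: The loaded indexer's wheel has made one full turn counterclockwise and is at rest with its crank within 15 degrees of its pointer, and the strip lies flat and still in its tray, 25 mm (plus or minus 8) from where it began (value of joint wheel_1 between 6.02 and 6.55 rad and velocity of joint wheel_1 between -0.1 and 0.1 rad/s and distance of strip from where it was at the start of the episode between 0.017 and 0.033 m and height (world z) of strip below 0.032 m and angle between strip's own z axis and vertical below 0.1 rad and linear speed of strip below 0.02 m/s); the robot touches nothing.
It fails at once if a second turn is begun: the wheel goes more than 35 degrees past the full turn (value of joint wheel_1 above 6.9 rad).
It fails at once if the wheel of the empty indexer is turned more than about 15 degrees (value of joint wheel_2 above 0.3 rad or value of joint wheel_2 below -0.3 rad).
It also fails if it takes over 45 s, if anything falls off the work surface, if the arm or the gripper's body presses on something with over 40 N, if the wrist force passes 120 N, or if a joint passes its speed limit or range.

## Working session

There is one attempt and no reset: what is moved stays moved. The work goes in short steps, Python scripts to look and compute and a tool call to move; the robot and the scene stay as the last step left them, time stands still between calls to the robot, and variables do not carry over. Pictures are saved under pics/ and viewed, on a budget of 10 in all, crops included, one or two more only if the job needs it, and the job is handed in when it is done.

Besides the shell and the picture viewer there is one more tool, called after "Call:" by a JSON object that holds its "api" and its "payload". arm_command: Moves the arm, as the interface text tells. Its arguments: {"type":"object","properties":{"series":{"type":"array","items":{"type":"object","properties":{"fingers":{"type":"number"},"x":{"type":"number"},"y":{"type":"number"},"z":{"type":"number"},"ax":{"type":"number"},"ay":{"type":"number"},"az":{"type":"number"}}}},"newtons":{"type":"number"}},"required":["series"]}

```bash
mkdir -p pics
cat > h.py <<'E'
import numpy as np, cv2
from rig import monitor, cams, order, arm
def shot(name, f=None):
    s=monitor.get_state(); p,d=cams.camera(name)
    if f: cv2.imwrite('pics/'+f, p[:,:,::-1])
    return s,p,d
def cam_pts(name,uv,dep):
    c=cams.camera_params(name); uv=np.atleast_2d(uv).astype(float)
    q=(uv-[c['cx'],c['cy']])/[c['fx'],c['fy']]; s=q.copy()
    for _ in range(20): s=q/(1+c['k1']*(s**2).sum(1,keepdims=True))
    return np.c_[s,np.ones(len(s))]*np.reshape(dep,(-1,1)),c
def world(name,uv,dep,st=None):
    X,c=cam_pts(name,uv,dep)
    if name=='wrist':
        H=np.array(c['hand_eye']); X=X@H[:3,:3].T+H[:3,3]
        return X@np.array(st['tool_rot']).T+st['ee_pos']
    return (X-np.array(c['t']))@np.array(c['R'])
def cloud(name,d,st=None):
    v,u=np.nonzero(d>0); return np.c_[u,v],world(name,np.c_[u,v],d[v,u],st)
E
python3 - <<'E'
from h import *
s,p,d=shot('scene','scene0.png')
s,p2,d2=shot('top','top0.png')
for cam,dd in (('scene',d),('top',d2)):
  for n in ('hub_1','strip','wheel_1'):
    for r in (cams.spot_point if n!='wheel_1' else cams.look_for)(n,cam):
      u,v=np.round(r['at']).astype(int); print(cam,n,r['at'],round(r['score'],2),world(cam,[u,v],dd[v,u]).round(3))
im=np.hstack([p,p2])
cv2.imwrite('pics/both.png',cv2.resize(im,(800,300),interpolation=cv2.INTER_AREA)[:,:,::-1])
print(monitor.get_state()['time_s'],monitor.get_state()['tool_rot'])
E
```

```text
scene hub_1 [298.0, 181.4] 0.65 [[ 0.533 -0.096  0.134]]
scene strip [232.4, 188.1] 0.62 [[0.492 0.105 0.002]]
scene strip [278.9, 231.1] 0.61 [[ 0.449 -0.113  0.027]]
scene wheel_1 [189.2, 124.8] 0.73 [[0.504 0.297 0.129]]
scene wheel_1 [295.5, 184.7] 0.62 [[ 0.522 -0.099  0.13 ]]
top hub_1 [295.1, 168.6] 0.92 [[ 0.527 -0.085  0.135]]
top strip [226.9, 179.6] 0.75 [[0.504 0.103 0.   ]]
top strip [295.9, 202.9] 0.57 [[ 0.437 -0.094  0.102]]
top wheel_1 [150.8, 175.5] 0.95 [[0.501 0.301 0.127]]
top wheel_1 [295.0, 171.0] 0.83 [[ 0.523 -0.086  0.13 ]]
0.4 [[-9.61099248e-01  2.76203245e-01 -5.71175577e-05]
 [ 2.76203251e-01  9.61099228e-01 -1.95181138e-04]
 [ 9.85976860e-07 -2.03364500e-04 -9.99999979e-01]]
```

View pics/top0.png

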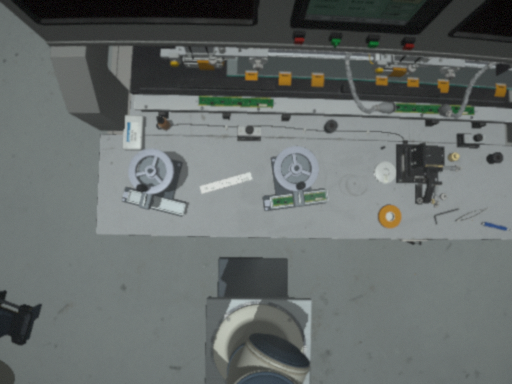

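View pics/scene0.png

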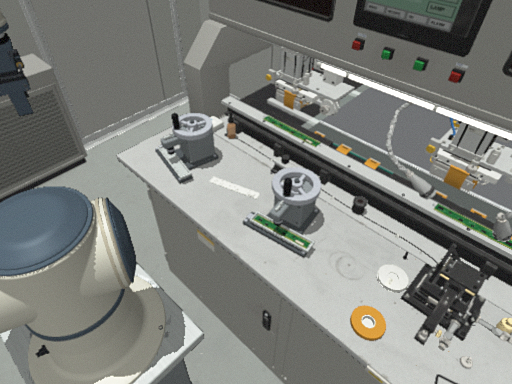

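The top view shows the two wheels at (151,171) and (296,169). Green lies in the right-hand tray at (296,200), and the left tray at (155,202) looks empty. A white strip at (227,183) and green boards on the rear machine at (235,102) are look-alikes. I choose the wheel at (296,169) and will check it in a close crop.

```bash
cat > meas.py <<'E'
from h import *
from scipy.optimize import least_squares
def fit(cam,c0,st=None,p=None,d=None):
    uv,X=cloud(cam,d,st); col=p[uv[:,1],uv[:,0]].astype(float)
    near=np.hypot(*(X[:,:2]-c0).T)<0.085
    w=near&(abs(X[:,2]-0.126)<0.006); P=X[w]
    c=np.array(c0,float)
    for _ in range(3):
        a=np.arctan2(P[:,1]-c[1],P[:,0]-c[0]); r=np.hypot(P[:,0]-c[0],P[:,1]-c[1])
        k=[np.nonzero((a>t)&(a<=t+.1745))[0] for t in np.arange(-np.pi,np.pi,.1745)]
        o=np.array([P[i[np.argsort(r[i])[-max(1,len(i)//25)]]] for i in k if len(i)>3])
        c=least_squares(lambda q:np.hypot(o[:,0]-q[0],o[:,1]-q[1])-.062,c,loss='soft_l1',f_scale=.002).x
    kn=near&(X[:,2]>.15)&(X[:,2]<.185)&(col.max(1)<90)
    K=X[kn]; t=K[K[:,2]>.172]
    print(cam,'hub',c.round(4),'z',np.median(P[:,2]).round(4),'n',len(P),'r',np.hypot(*(o[:,:2]-c).T).mean().round(4),
      'knob',K.mean(0).round(4) if len(K) else None,len(K),'top',((t.min(0)+t.max(0))/2).round(4) if len(t) else None,len(t))
E
python3 - <<'E'
from meas import *
s,p,d=shot('scene');fit('scene',[.525,-.09],s,p,d); cs=p[120:270,200:370]
s,p,d=shot('top');fit('top',[.525,-.09],s,p,d); ct=p[130:230,240:350]
uv,X=cloud('top',d); col=p[uv[:,1],uv[:,0]].astype(int)
g=(col[:,1]>col[:,0]+25)&(X[:,0]<.5)&(X[:,2]<.1); G=X[g]; print('green',g.sum(),np.median(G,0),G.min(0),G.max(0)); 
r=cv2.minAreaRect(G[:,:2].astype(np.float32)); print(r)
im=np.hstack([cv2.resize(cs,(400,400),interpolation=2),cv2.resize(ct,(400,400),interpolation=2)])
cv2.imwrite('pics/crop.png',im[:,:,::-1])
E
```

```text
scene hub [ 0.532 -0.09 ] z 0.1261 n 935 r 0.0615 knob [ 0.4794 -0.1019  0.1669] 92 top [ 0.4819 -0.0991  0.176 ] 34
top hub [ 0.5317 -0.089 ] z 0.1255 n 994 r 0.0614 knob [ 0.4817 -0.0947  0.1722] 50 top [ 0.482  -0.0959  0.1755] 38
green 211 [ 0.44976784 -0.08994181  0.02485752] [ 0.37021276 -0.78140941  0.0082218 ] [ 0.47005549 -0.03327186  0.03232874]
((0.42631053924560547, -0.4089239537715912), (0.7518907189369202, 0.04896190017461777), 85.0192642211914)
```

View pics/crop.png

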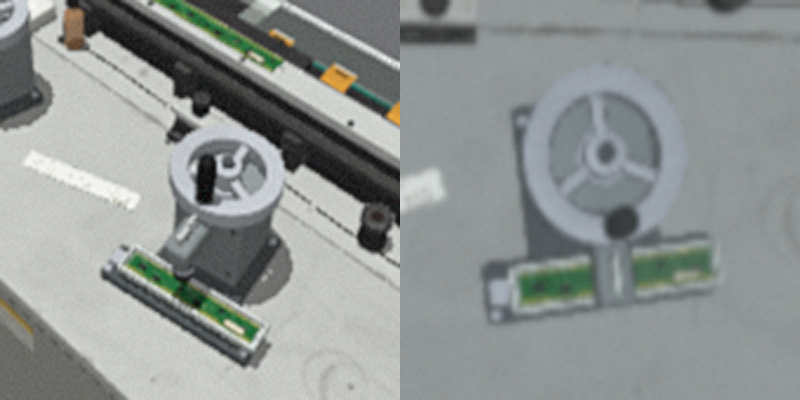

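The crop shows green board in the tray of the right-hand indexer, with its knob over the front pointer. Both cameras agree on hub ≈ (0.532, -0.0895) and knob ≈ (0.482, -0.0965), which gives a crank radius of 50.5 mm. I'll check obstacle heights and the pointer direction, and start moving over.

Run:
```python
from h import *
A=[]
for c in('scene','top'):
    s,p,d=shot(c); uv,X=cloud(c,d); A.append(X)
    if c=='top':
        col=p[uv[:,1],uv[:,0]].astype(int); g=(col[:,1]>col[:,0]+25)&(np.hypot(X[:,0]-.45,X[:,1]+.09)<.11)&(X[:,2]<.05)
        r=cv2.minAreaRect(X[g][:,:2].astype(np.float32)); print('green',r); np.save('strip0.npy',X[g])
X=np.vstack(A)
m=(X[:,0]>.3)&(X[:,0]<.70)&(X[:,1]>-.3)&(X[:,1]<.1)&(X[:,2]>.115)&(np.hypot(X[:,0]-.532,X[:,1]+.0895)>.068)
print('obst',m.sum(),X[m].round(3)[::max(1,m.sum()//15)])
for x in np.arange(.6,.9,.04):
    q=X[(abs(X[:,0]-x)<.02)&(abs(X[:,1]+.09)<.25)]; print(x.round(2),len(q),q[:,2].max().round(3) if len(q) else 0)
```

```text
green ((0.4509838819503784, -0.11157728731632233), (0.01964694634079933, 0.1569695621728897), 7.469261646270752)
obst 406 [[ 0.698 -0.22   0.243]
 [ 0.683 -0.232  0.24 ]
 [ 0.679 -0.239  0.231]
 [ 0.673 -0.249  0.225]
 [ 0.671 -0.257  0.216]
 [ 0.668 -0.262  0.206]
 [ 0.682 -0.279  0.198]
 [ 0.686 -0.289  0.192]
 [ 0.688 -0.297  0.187]
 [ 0.697 -0.217  0.241]
 [ 0.686 -0.222  0.235]
 [ 0.697 -0.292  0.182]
 [ 0.688 -0.282  0.194]
 [ 0.672 -0.243  0.225]
 [ 0.677 -0.274  0.202]
 [ 0.456 -0.099  0.12 ]]
0.6 3229 0.129
0.64 3610 0.074
0.68 6065 0.243
0.72 7263 0.253
0.76 25236 0.566
0.8 14944 0.55
0.84 4097 0.294
0.88 2796 0.273
```

Call:
{"api": "arm_command", "payload": {"series": [{"x":15,"y":-35,"z":6},{"x":15,"y":-35,"z":5},{"x":15,"y":-35,"z":5},{"x":15,"y":-35,"z":5},{"x":15,"y":-35,"z":5}]}}

```text
invalid input at $.series[0]: expected keys fingers, x, y, z, ax, ay, az
```

Call:
{"api": "arm_command", "payload": {"series": [{"x":15,"y":-35},{"x":15,"y":-35},{"x":15,"y":-35},{"x":15,"y":-35},{"x":15,"y":-35}]}}

```text
invalid input at $.series[0]: expected keys fingers, x, y, z, ax, ay, az
```

Call:
{"api": "arm_command", "payload": {"series": [{"x":15,"y":-35},{"x":15,"y":-35},{"x":15,"y":-35},{"x":15,"y":-35},{"x":15,"y":-35}]}}

```text
invalid input at $.series[0]: expected keys fingers, x, y, z, ax, ay, az
```

Call:
{"api": "arm_command", "payload": {"series": [{"fingers":0,"x":15,"y":-35,"z":6,"ax":0,"ay":0,"az":0},{"fingers":0,"x":15,"y":-35,"z":5,"ax":0,"ay":0,"az":0},{"fingers":0,"x":15,"y":-35,"z":5,"ax":0,"ay":0,"az":0},{"fingers":0,"x":15,"y":-35,"z":5,"ax":0,"ay":0,"az":0},{"fingers":0,"x":15,"y":-35,"z":5,"ax":0,"ay":0,"az":0}]}}

```text
time_s: 1.1
ee_pos: [0.2479, 0.4243, 0.2402]
tool_rot: [[-0.961, 0.276, 0.0], [0.276, 0.961, 0.0], [-0.0, 0.0, -1.0]]
wrist_force: [0.6, 0.8, 0.2]
finger_gap: 0.091
```

Call:
{"api": "arm_command", "payload": {"series": [{"fingers":0,"x":15,"y":-35,"z":0,"ax":0,"ay":0,"az":0},{"fingers":0,"x":15,"y":-35,"z":0,"ax":0,"ay":0,"az":0},{"fingers":0,"x":15,"y":-35,"z":0,"ax":0,"ay":0,"az":0},{"fingers":0,"x":15,"y":-35,"z":0,"ax":0,"ay":0,"az":0},{"fingers":0,"x":15,"y":-35,"z":0,"ax":0,"ay":0,"az":0}]}}

```text
time_s: 1.6
ee_pos: [0.323, 0.2493, 0.2401]
tool_rot: [[-0.961, 0.276, 0.001], [0.276, 0.961, 0.0], [-0.0, 0.0, -1.0]]
wrist_force: [0.5, 0.3, -0.1]
finger_gap: 0.0914
```

Call:
{"api": "arm_command", "payload": {"series": [{"fingers":0,"x":15,"y":-35,"z":0,"ax":0,"ay":0,"az":0},{"fingers":0,"x":15,"y":-35,"z":0,"ax":0,"ay":0,"az":0},{"fingers":0,"x":15,"y":-35,"z":0,"ax":0,"ay":0,"az":0},{"fingers":0,"x":15,"y":-35,"z":0,"ax":0,"ay":0,"az":0},{"fingers":0,"x":15,"y":-35,"z":0,"ax":0,"ay":0,"az":0}]}}

```text
time_s: 2.1
ee_pos: [0.398, 0.0741, 0.2402]
tool_rot: [[-0.961, 0.276, 0.001], [0.276, 0.961, 0.0], [-0.001, 0.0, -1.0]]
wrist_force: [1.4, -0.0, 0.1]
finger_gap: 0.0911
```

Call:
{"api": "arm_command", "payload": {"series": [{"fingers":0,"x":17,"y":-34,"z":0,"ax":0,"ay":0,"az":0},{"fingers":0,"x":17,"y":-34,"z":0,"ax":0,"ay":0,"az":0},{"fingers":0,"x":17,"y":-34,"z":0,"ax":0,"ay":0,"az":0},{"fingers":0,"x":17,"y":-34,"z":0,"ax":0,"ay":0,"az":0},{"fingers":0,"x":16,"y":-34,"z":0,"ax":0,"ay":0,"az":0}]}}

```text
time_s: 2.6
ee_pos: [0.4822, -0.096, 0.2401]
tool_rot: [[-0.961, 0.276, 0.0], [0.276, 0.961, -0.0], [-0.0, 0.0, -1.0]]
wrist_force: [0.3, 0.5, 0.1]
finger_gap: 0.0911
```

Run:
```python
from meas import *
for _ in range(1):
    s,p,d=shot('wrist','wrist0.png'); print(s['ee_pos'])
    fit('wrist',[.532,-.0895],s,p,d)
    uv,X=cloud('wrist',d,s); col=p[uv[:,1],uv[:,0]].astype(int)
    g=(col[:,1]>col[:,0]+25)&(X[:,2]<.05)
    if g.sum()>5: print('green',cv2.minAreaRect(X[g][:,:2].astype(np.float32)))
```

```text
[ 0.48217798 -0.09595121  0.24005616]
wrist hub [ 0.527  -0.0893] z 0.1251 n 3920 r 0.051 knob [ 0.4798 -0.0968  0.1715] 442 top [ 0.4823 -0.0975  0.1757] 304
green ((0.45259496569633484, -0.1137005165219307), (0.022441739216446877, 0.1606873869895935), 9.006221771240234)
```

View pics/wrist0.png

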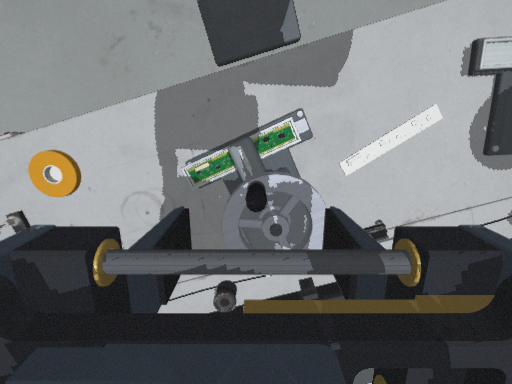

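The wrist view shows the knob between the open fingers at about (257,195). It measures (0.482, -0.097), matching the other cameras, and the green strip lies in the tray in front. I'll descend and grip gently.

Call:
{"api": "arm_command", "payload": {"series": [{"fingers":0,"x":0,"y":-1,"z":-25,"ax":0,"ay":0,"az":0},{"fingers":0,"x":0,"y":0,"z":-25,"ax":0,"ay":0,"az":0},{"fingers":0,"x":0,"y":0,"z":-25,"ax":0,"ay":0,"az":0},{"fingers":0,"x":0,"y":0,"z":-15,"ax":0,"ay":0,"az":0},{"fingers":0,"x":0,"y":0,"z":-10,"ax":0,"ay":0,"az":0}]}}

```text
time_s: 3.15
ee_pos: [0.4812, -0.0952, 0.1389]
tool_rot: [[-0.961, 0.276, -0.001], [0.276, 0.961, 0.0], [0.001, 0.0, -1.0]]
wrist_force: [0.7, 0.5, 0.9]
finger_gap: 0.091
```

Call:
{"api": "arm_command", "payload": {"newtons": 12, "series": [{"fingers":1,"x":0,"y":0,"z":0,"ax":0,"ay":0,"az":0},{"fingers":1,"x":0,"y":0,"z":0,"ax":0,"ay":0,"az":0},{"fingers":1,"x":0,"y":0,"z":0,"ax":0,"ay":0,"az":0},{"fingers":1,"x":0,"y":0,"z":0,"ax":0,"ay":0,"az":0},{"fingers":1,"x":0,"y":0,"z":0,"ax":0,"ay":0,"az":0}]}}

```text
time_s: 3.65
ee_pos: [0.4819, -0.0954, 0.1404]
tool_rot: [[-0.961, 0.276, 0.001], [0.276, 0.961, -0.0], [-0.001, -0.0, -1.0]]
wrist_force: [0.4, -0.6, 0.4]
finger_gap: 0.0543
```

Run:
```python
from h import *
s=monitor.get_state(); print(s['time_s'],s['ee_pos'],s['finger_gap'],s['wrist_force'])
r=.050; n=30; a0=np.deg2rad(8.2)
a=np.arange(n+1)*2*np.pi/n
P=np.c_[-r*np.cos(a0+a),-r*np.sin(a0+a)]*1000
P=np.round(P-P[0],1); print(np.diff(P,axis=0).round(1).tolist()); print(P[::5].tolist())
```

```text
3.65 [ 0.48187114 -0.09541664  0.14039934] 0.054342962115785605 [ 0.41868322 -0.60758604  0.4164212 ]
[[2.6, -10.1], [4.6, -9.4], [6.4, -8.2], [8.1, -6.7], [9.2, -4.9], [10.1, -2.8], [10.4, -0.7], [10.4, 1.5], [9.8, 3.6], [8.8, 5.5], [7.5, 7.3], [5.8, 8.7], [3.9, 9.7], [1.8, 10.3], [-0.4, 10.5], [-2.6, 10.1], [-4.6, 9.4], [-6.5, 8.2], [-8.0, 6.7], [-9.2, 4.9], [-10.1, 2.8], [-10.4, 0.7], [-10.4, -1.5], [-9.8, -3.6], [-8.8, -5.6], [-7.5, -7.3], [-5.8, -8.6], [-3.9, -9.8], [-1.8, -10.3], [0.4, -10.4]]
[[0.0, 0.0], [30.9, -39.3], [80.4, -32.2], [99.0, 14.3], [68.1, 53.6], [18.6, 46.4], [-0.0, 0.0]]
```

Call:
{"api": "arm_command", "payload": {"newtons": 12, "series": [{"fingers":1,"x":0,"y":0,"z":0,"ax":0,"ay":0,"az":0},{"fingers":1,"x":0,"y":0,"z":0,"ax":0,"ay":0,"az":0},{"fingers":1,"x":0,"y":0,"z":0,"ax":0,"ay":0,"az":0},{"fingers":1,"x":0,"y":0,"z":0,"ax":0,"ay":0,"az":0},{"fingers":1,"x":0,"y":0,"z":0,"ax":0,"ay":0,"az":0}]}}

```text
time_s: 4.15
ee_pos: [0.4815, -0.0953, 0.1399]
tool_rot: [[-0.961, 0.276, -0.0], [0.276, 0.961, -0.0], [0.0, -0.0, -1.0]]
wrist_force: [-0.9, -0.6, 0.0]
finger_gap: 0.0198
```

Call:
{"api": "arm_command", "payload": {"series": [{"fingers":1,"x":0,"y":0,"z":0,"ax":0,"ay":0,"az":0},{"fingers":1,"x":0,"y":0,"z":0,"ax":0,"ay":0,"az":0}]}}

```text
time_s: 4.35
ee_pos: [0.4815, -0.0954, 0.1399]
tool_rot: [[-0.961, 0.276, -0.0], [0.276, 0.961, -0.0], [0.0, -0.0, -1.0]]
wrist_force: [-1.5, -1.3, 1.2]
finger_gap: 0.0204
```

The gap is 20.4 mm against a 21 mm knob, so it is gripped. Next is the circle, starting with the first sixth.

Call:
{"api": "arm_command", "payload": {"series": [{"fingers":1,"x":2.6,"y":-10.1,"z":0,"ax":0,"ay":0,"az":0},{"fingers":1,"x":4.6,"y":-9.4,"z":0,"ax":0,"ay":0,"az":0},{"fingers":1,"x":6.4,"y":-8.2,"z":0,"ax":0,"ay":0,"az":0},{"fingers":1,"x":8.1,"y":-6.7,"z":0,"ax":0,"ay":0,"az":0},{"fingers":1,"x":9.2,"y":-4.9,"z":0,"ax":0,"ay":0,"az":0}]}}

```text
time_s: 4.85
ee_pos: [0.5134, -0.1352, 0.1399]
tool_rot: [[-0.961, 0.277, 0.0], [0.277, 0.961, 0.001], [-0.0, 0.001, -1.0]]
wrist_force: [1.3, 10.5, 2.2]
finger_gap: 0.02
```

Call:
{"api": "arm_command", "payload": {"series": [{"fingers":1,"x":10.1,"y":-2.8,"z":0,"ax":0,"ay":0,"az":0},{"fingers":1,"x":10.4,"y":-0.2,"z":0,"ax":0,"ay":0,"az":0},{"fingers":1,"x":10.4,"y":1.5,"z":0,"ax":0,"ay":0,"az":0},{"fingers":1,"x":9.8,"y":3.6,"z":0,"ax":0,"ay":0,"az":0},{"fingers":1,"x":8.8,"y":5.5,"z":0,"ax":0,"ay":0,"az":0}]}}

```text
time_s: 5.35
ee_pos: [0.5628, -0.1269, 0.1399]
tool_rot: [[-0.961, 0.276, -0.0], [0.276, 0.961, -0.0], [0.0, -0.0, -1.0]]
wrist_force: [-3.6, 2.0, 3.2]
finger_gap: 0.0201
```

Call:
{"api": "arm_command", "payload": {"series": [{"fingers":1,"x":7.5,"y":7.3,"z":0,"ax":0,"ay":0,"az":0},{"fingers":1,"x":5.8,"y":8.7,"z":0,"ax":0,"ay":0,"az":0},{"fingers":1,"x":3.9,"y":9.7,"z":0,"ax":0,"ay":0,"az":0},{"fingers":1,"x":1.8,"y":10.3,"z":0,"ax":0,"ay":0,"az":0},{"fingers":1,"x":-0.4,"y":10.5,"z":0,"ax":0,"ay":0,"az":0}]}}

```text
time_s: 5.85
ee_pos: [0.5805, -0.0796, 0.1398]
tool_rot: [[-0.961, 0.276, -0.0], [0.276, 0.961, -0.0], [0.0, -0.0, -1.0]]
wrist_force: [-6.3, -3.0, 4.1]
finger_gap: 0.0203
```

Run:
```python
from h import *
s,p,d=shot('scene'); s,p2,d2=shot('top')
im=np.hstack([cv2.resize(p[120:270,200:370],(400,400),interpolation=2),cv2.resize(p2[130:230,240:350],(400,400),interpolation=2)])
cv2.imwrite('pics/half.png',im[:,:,::-1])
```

```text
(no output)
```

View pics/half.png

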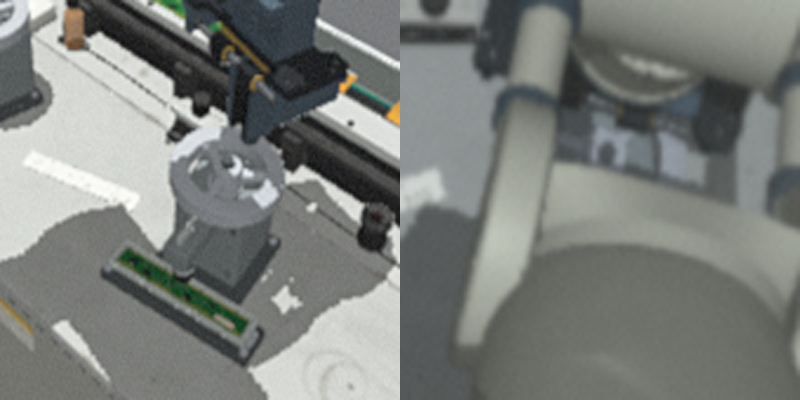

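The half-turn crop shows the knob gone from the front at (205,180), the fingers holding it at the rear, and the strip flat in its tray. Forces are small, so I continue.

Call:
{"api": "arm_command", "payload": {"series": [{"fingers":1,"x":-2.6,"y":10.1,"z":0,"ax":0,"ay":0,"az":0},{"fingers":1,"x":-4.6,"y":9.4,"z":0,"ax":0,"ay":0,"az":0},{"fingers":1,"x":-6.5,"y":8.2,"z":0,"ax":0,"ay":0,"az":0},{"fingers":1,"x":-8.0,"y":6.7,"z":0,"ax":0,"ay":0,"az":0},{"fingers":1,"x":-9.2,"y":4.9,"z":0,"ax":0,"ay":0,"az":0}]}}

```text
time_s: 6.45
ee_pos: [0.5491, -0.0411, 0.1399]
tool_rot: [[-0.961, 0.276, 0.0], [0.276, 0.961, -0.001], [-0.0, -0.001, -1.0]]
wrist_force: [-2.8, -12.3, 0.1]
finger_gap: 0.0203
```

Call:
{"api": "arm_command", "payload": {"series": [{"fingers":1,"x":-10.1,"y":2.8,"z":0,"ax":0,"ay":0,"az":0},{"fingers":1,"x":-10.4,"y":0.7,"z":0,"ax":0,"ay":0,"az":0},{"fingers":1,"x":-10.4,"y":-1.5,"z":0,"ax":0,"ay":0,"az":0},{"fingers":1,"x":-9.8,"y":-3.6,"z":0,"ax":0,"ay":0,"az":0},{"fingers":1,"x":-8.8,"y":-5.6,"z":0,"ax":0,"ay":0,"az":0}]}}

```text
time_s: 6.95
ee_pos: [0.5004, -0.0483, 0.14]
tool_rot: [[-0.961, 0.276, 0.002], [0.276, 0.961, -0.0], [-0.002, 0.0, -1.0]]
wrist_force: [5.8, -5.7, -4.9]
finger_gap: 0.0199
```

Call:
{"api": "arm_command", "payload": {"series": [{"fingers":1,"x":-7.5,"y":-7.3,"z":0,"ax":0,"ay":0,"az":0},{"fingers":1,"x":-5.8,"y":-8.6,"z":0,"ax":0,"ay":0,"az":0},{"fingers":1,"x":-3.9,"y":-9.8,"z":0,"ax":0,"ay":0,"az":0},{"fingers":1,"x":-1.8,"y":-10.3,"z":0,"ax":0,"ay":0,"az":0},{"fingers":1,"x":0.1,"y":-5.5,"z":0,"ax":0,"ay":0,"az":0}]}}

```text
time_s: 7.45
ee_pos: [0.481, -0.0908, 0.1399]
tool_rot: [[-0.961, 0.277, -0.0], [0.277, 0.961, 0.0], [0.0, 0.0, -1.0]]
wrist_force: [0.7, 1.8, 1.0]
finger_gap: 0.0203
```

Call:
{"api": "arm_command", "payload": {"series": [{"fingers":1,"x":0.3,"y":-5,"z":0,"ax":0,"ay":0,"az":0},{"fingers":1,"x":0,"y":0,"z":0,"ax":0,"ay":0,"az":0},{"fingers":1,"x":0,"y":0,"z":0,"ax":0,"ay":0,"az":0},{"fingers":1,"x":0,"y":0,"z":0,"ax":0,"ay":0,"az":0}]}}

```text
time_s: 7.85
ee_pos: [0.4815, -0.0947, 0.1399]
tool_rot: [[-0.961, 0.276, -0.0], [0.276, 0.961, -0.0], [0.0, -0.0, -1.0]]
wrist_force: [-2.3, -0.4, 0.1]
finger_gap: 0.02
```

The TCP is back at the start point, within 1 mm. I'll release, rise and check.

Call:
{"api": "arm_command", "payload": {"series": [{"fingers":0,"x":0,"y":0,"z":0,"ax":0,"ay":0,"az":0},{"fingers":0,"x":0,"y":0,"z":0,"ax":0,"ay":0,"az":0},{"fingers":0,"x":0,"y":0,"z":0,"ax":0,"ay":0,"az":0},{"fingers":0,"x":0,"y":0,"z":0,"ax":0,"ay":0,"az":0},{"fingers":0,"x":0,"y":0,"z":0,"ax":0,"ay":0,"az":0}]}}

```text
time_s: 8.35
ee_pos: [0.4816, -0.0949, 0.1399]
tool_rot: [[-0.961, 0.276, 0.0], [0.276, 0.961, -0.0], [-0.0, -0.0, -1.0]]
wrist_force: [0.1, -0.2, 0.4]
finger_gap: 0.0569
```

Call:
{"api": "arm_command", "payload": {"series": [{"fingers":0,"x":0,"y":0,"z":0,"ax":0,"ay":0,"az":0},{"fingers":0,"x":0,"y":0,"z":0,"ax":0,"ay":0,"az":0},{"fingers":0,"x":0,"y":0,"z":0,"ax":0,"ay":0,"az":0},{"fingers":0,"x":0,"y":0,"z":0,"ax":0,"ay":0,"az":0},{"fingers":0,"x":0,"y":0,"z":5,"ax":0,"ay":0,"az":0}]}}

```text
time_s: 8.85
ee_pos: [0.4812, -0.0948, 0.1447]
tool_rot: [[-0.961, 0.276, -0.001], [0.276, 0.961, 0.0], [0.001, 0.0, -1.0]]
wrist_force: [-0.3, -0.1, -0.9]
finger_gap: 0.0912
```

Call:
{"api": "arm_command", "payload": {"series": [{"fingers":0,"x":0,"y":0,"z":20,"ax":0,"ay":0,"az":0},{"fingers":0,"x":0,"y":0,"z":25,"ax":0,"ay":0,"az":0},{"fingers":0,"x":0,"y":0,"z":25,"ax":0,"ay":0,"az":0},{"fingers":0,"x":0,"y":0,"z":25,"ax":0,"ay":0,"az":0},{"fingers":0,"x":0,"y":0,"z":0,"ax":0,"ay":0,"az":0}]}}

```text
time_s: 9.35
ee_pos: [0.4831, -0.0954, 0.2432]
tool_rot: [[-0.961, 0.276, 0.005], [0.276, 0.961, -0.002], [-0.005, -0.0, -1.0]]
wrist_force: [-0.5, -0.0, -0.1]
finger_gap: 0.0911
```

Run:
```python
from meas import *
s,p,d=shot('wrist','wrist1.png'); print(s['time_s'],s['ee_pos'])
fit('wrist',[.532,-.0895],s,p,d)
uv,X=cloud('wrist',d,s); col=p[uv[:,1],uv[:,0]].astype(int)
g=(col[:,1]>col[:,0]+25)&(X[:,2]<.05)
print('green',cv2.minAreaRect(X[g][:,:2].astype(np.float32)),X[g][:,2].min(),X[g][:,2].max())
```

```text
9.35 [ 0.48308496 -0.0953653   0.24316686]
wrist hub [ 0.5282 -0.0892] z 0.125 n 4027 r 0.0521 knob [ 0.4795 -0.0952  0.1715] 435 top [ 0.4824 -0.0958  0.1754] 298
green ((0.44872936606407166, -0.08855003118515015), (0.022074943408370018, 0.16028741002082825), 7.929366588592529) 0.022114986889575194 0.027440694209649646
```

View pics/wrist1.png

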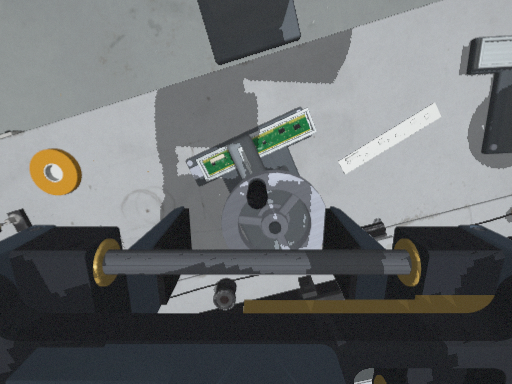

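The wrist view shows the knob back over the pointer at (258,193). Its top is 1.7 mm, or about 2°, from where it started. The strip is flat in its tray and 25 mm further left, with its centre at about (258,145). The gripper is clear.

```bash
python3 -c "
from rig import order,monitor
print(order.sign_off())"
```

```text
the job is handed in; nothing more can be done
None
```

The loaded indexer's flywheel has made one full turn counterclockwise by its crank, and the job is handed in at about 9.4 s of the 45 s allowed. No verdict was reported back.

- **Crank:** it stands about 2° from where it started, which was over the pointer to within the measuring error.
- **Strip:** it moved about 25.5 mm to the left and lies flat in its tray, with its top at about 25 mm height.
- **Forces:** the readings at the end of each move stayed under about 13 N.
- **Robot:** the gripper was open and about 65 mm above the knob when I signed off.
- **Empty indexer:** the arm passed above it on the way over, and I did not measure its wheel again afterwards.

One check disagreed: the wrist camera put the wheel's hub 4–5 mm off and its radius at 52 mm instead of 62 mm, probably because the gripper hid part of the wheel. I used the scene and top cameras for the hub instead, as they agreed to 1 mm.

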